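# Push the herb tub back into line

## Robot

A 6-joint arm with a two-finger parallel gripper is mounted at the origin on the work surface. World frame = base frame: x ahead of the robot, y to its left, z up, the work surface at z = 0. Lengths are in m, angles in degrees, forces in N, time in s.
With the tool pointing down it reaches from about 0.25 to 0.725 m from the base axis. Payload 9.7 kg.
Tool frame: the origin (TCP) lies on the mounting face of the last link; the fingertips stand 173 mm ahead of it and the grasp point (between the pads) lies 155 mm ahead of it; z points along the fingers, y is the line along which they close (so a half turn about z gives the same grasp; the last joint's range is limited). The gripper opens to 85 mm and grips with 20 to 120 N. Pads are 22 mm wide; open, the fingers measure 114 mm over their backs; the gripper's body (76 mm by 85 mm) begins 54 mm behind the grasp point. The pads swing forward as they close: fully open they stand 13 mm farther back than shut.
Start: joints at [63.255, 4.979, 10.078, 95.1, 0, 90], TCP at [0.248, 0.491, 0.405] pointing down, gripper open.
Joint ranges: [-179.16, 179.16], [-48.56, 103.87], [-65.8, 70.77], [-126.05, 130.52], [-82.76, 87.17], [-180, 180]. Speed limits (degrees/s): [127.2, 127.2, 147.25, 180, 180, 180].

## Interface

Orientations are given as [roll, pitch, yaw] about the fixed x, y, z axes, in that order (R = Rz(yaw) Ry(pitch) Rx(roll)).
In Python, from workcell import bot, camera, camera_model, outline_of, pinpoint gives the robot as it stands.
- The arm moves only by the tool move_arm, never from a script. Its arguments are lists of equal length, an entry for each row: "jaw": the closure, from 0 (fully open) to 1 (shut); "delta_pos": the shift along the world's x, y, z in m, a list of three; "yaw": the turn about the world's z in rad. In form: {"jaw": [jaw, ...], "delta_pos": [[dx, dy, dz], ...], "yaw": [yaw, ...]}. A call has 1 to 10 rows; each row shifts and turns the commanded pose from where the row before left it; what a row does not reach is not made up. A row lasts 1/12 s, in which the tool goes at most 41.7 mm and 7.16 degrees, less where a joint would pass 70% of its speed; a pose out of reach is approached as far as the arm can. A call with a gripper value outside its range is refused whole. The fingers move at their own pace and stop on an object; "force" is the grip in N (left out, the last holds). Time passes only in rows, so rows that do not move let the fingers close. It gives the time, the measured TCP pose, the force, the opening and the grip force at its end, in the units of the state.
- bot.get_obs(): the state, without advancing time (a new reading comes with each control period).
- camera(name): name is "scene" or "top" or "wrist"; returns the picture (420x560x3 uint8, red, green, blue); there is no depth.
- camera_model(name): a dict with "fx", "fy", "cx", "cy" (pixels), "R" (3x3) and "t" (3): a world point X has camera coordinates R X + t. Camera axes: x right, y down, z forward; pixel columns grow to the right and rows downward; lengths in m; the calibration is good to about 2 mm. A picture is of the moment at which its call begins: read the wrist's pose just before it. camera_model takes no time and is no camera call; for the wrist camera it gives the pose at the moment of the call.
- bot.job_done(): hands the job in; it is judged then, once.
Trained networks look in the newest picture that a camera, given by its name, has taken for a name from the list of things; names that differ only in an ending like _2 or _b are one class to them, and where a whole thing is asked for, a point or a joint stands for the part that bears it (a point fixed in the world has none). Each returns a list of dicts, best first, with "confidence" (0 to 1); they miss things now and then, are a little off and sometimes report something else, mostly with a low value. They report only what shows in the picture. A call takes as long as a camera call. They do not tell look-alikes from the thing itself.
- outline_of(camera, thing): "mask" (420x560 bool, what is visible of it) and "xy" ([column, row] in pixels, amid what is visible of it).
- pinpoint(camera, thing): "xy" ([column, row] in pixels: a listed point, or the origin of a listed thing).
The state is a dict: "time": time; "q": joint angles; "qd": joint speeds; "joint_efforts": joint torques, N m; "ee_pos": TCP position; "tcp_rot": TCP orientation; "wrist_force": force on the tool from outside, world axes, zero at the start; "torque": the same for the moment, N m; "opening": finger opening in m; "grasp_force": force on a finger pad.
Only numpy, scipy, OpenCV 4.12 (cv2) and the standard library are available. Lean on these libraries where they do the work, as an engineer would, in place of code of your own. Each camera call takes 0.05 s, during which the arm holds its last target. There are 200 camera calls.

## Task

One of the four square herb tubs has been left out on the desk in front of its row. Using the fingers only to push, slide it gently along the desk into the empty place in the row, so that it stands square, evenly spaced, and with its back against the back board like the others. Do not pinch, lift or tip it, and leave the other tubs, the mug, the bottle and the jar where they stand.

Things in the scene. Friction and masses are not known exactly. Their poses are not given: they have to be found in the camera images.
- tub: Square snap-lid tub, clear plastic, white lid, dried roots inside, 92 x 92 x 75 mm tall, sides upright; origin: centre of its underside, z up, x and y normal to its sides. The one out in front of the row, 0.28-0.56 kg. Starts turned up to 0.5 rad from square, 120-165 mm out from its place, up to 60 mm to either side. Stops when the push stops.
- gap (a point): Point on the desk top (z = 0) in the middle of the empty place: where the tub's origin lies once its back touches the board. Its x axis points square into the back board (away from the robot), y along the row, z up. A tub standing there has 22 mm of free space on each side, to the next tub or to an end cheek.
- gallery: Low wooden gallery screwed to the desk: back board 510 mm long, 15 thick, 55 high; at each end a cheek 15 thick, 55 high, reaching 75 forward; no floor, open towards the robot. Origin: desk height, middle of the board's front face; x square into the board (turned up to 0.12 rad), y along it. Place centres lie 46 mm in front of the board at y = -171, -57, 57, 171 mm; any may be the empty one.
- tub_1: Square snap-lid tub, clear plastic with a white lid and dried root slices inside, 92 x 92 mm and 75 mm tall, upright sides; origin at the centre of its underside, z up, x and y normal to its sides; one of the three standing in the row, its back up to 2 mm from the board; leave it where it is.
- tub_2: Square snap-lid tub, clear plastic with a white lid and dried root slices inside, 92 x 92 mm and 75 mm tall, upright sides; origin at the centre of its underside, z up, x and y normal to its sides; one of the three standing in the row, its back up to 2 mm from the board; leave it where it is.
- tub_3: Square snap-lid tub, clear plastic with a white lid and dried root slices inside, 92 x 92 mm and 75 mm tall, upright sides; origin at the centre of its underside, z up, x and y normal to its sides; one of the three standing in the row, its back up to 2 mm from the board; leave it where it is.
- mug: White china mug, 76 mm across, 88 mm tall, handle at its +y; origin at the centre of its underside. Beside the row or off to the right in front; leave it.
- pill_bottle: White plastic pill bottle, 54 mm across, 95 mm tall; origin at the centre of its underside. Beside the row or off to the right in front; leave it.
- herb_jar: Amber glass jar with a red cap, 66 mm across, 100 mm tall; origin at the centre of its underside. Beside the row or off to the right in front; leave it.
Mind the look-alikes: they are no part of the job. Leave any pink or yellow look-alike of the tub alone.

How it is judged (in metres and radians):
At the end, for the whole second after the job is handed in: The tub rests upright on the desk in the empty place: back within 6 mm of the board, centre within 11 mm of the middle of the place sideways, square within 4 degrees (0.07 rad); the other tubs within 12 mm and the mug, bottle and jar within 15 mm of where they stood (x of tub in the frame of gap between -0.006 and 0.004 m and y of tub in the frame of gap between -0.011 and 0.011 m and angle between the x axis of tub and the x axis of gallery, either way round below 0.07 rad and height (world z) of tub below 0.005 m and angle between tub's own z axis and vertical below 0.05 rad and linear speed of tub below 0.01 m/s and distance of each of tub_1, tub_2, tub_3 from where it was at the start of the episode below 0.012 m and distance of each of mug, pill_bottle, herb_jar from where it was at the start of the episode below 0.015 m); the robot touches nothing.
It fails at once if the tub is lifted off the desk (over 8 mm) or tipped (over 0.15 rad) (height (world z) of tub above 0.008 m or angle between tub's own z axis and vertical above 0.15 rad).
It fails at once if the tub is pinched or pressed hard by the fingers (over 40 N) (contact force between the fingers and tub above 40 N).
It fails at once if the tub is shot along the desk instead of pushed gently (over 0.5 m/s) (linear speed of tub above 0.5 m/s).
It fails at once if another tub of the row is shifted (over 12 mm) or tipped (distance of any of tub_1, tub_2, tub_3 from where it was at the start of the episode above 0.012 m or angle between any of tub_1, tub_2, tub_3's own z axis and vertical above 0.15 rad).
It fails at once if the mug, the bottle or the jar is shifted (over 15 mm) or tipped (distance of any of mug, pill_bottle, herb_jar from where it was at the start of the episode above 0.015 m or angle between any of mug, pill_bottle, herb_jar's own z axis and vertical above 0.2 rad).
It also fails if it takes over 58 s, if anything falls off the work surface, if the arm or the gripper's body presses on something with over 40 N, if the wrist force passes 120 N, or if a joint passes its speed limit or range.

## Working session

There is one attempt and no reset: what is moved stays moved. The work goes in short steps, Python scripts to look and compute and a tool call to move; the robot and the scene stay as the last step left them, time stands still between calls to the robot, and variables do not carry over. Pictures are saved under pics/ and viewed, at most 10 in all, crops included, and the job is handed in when it is done.

Besides the shell and the picture viewer there is one more tool, called after "Request:" as name([rows], argument=value, ...), one row to a line, values as JSON. move_arm: Moves the arm, as the interface text tells. Its arguments: {"type":"object","properties":{"jaw":{"type":"array"},"delta_pos":{"type":"array"},"yaw":{"type":"array"},"force":{"type":"number"}},"required":["jaw","delta_pos","yaw"]}

```bash
mkdir -p pics
cat > h.py <<'E'
import numpy as np, cv2
from workcell import bot, camera, camera_model, outline_of, pinpoint
def ray(cam,xy,z):
    m=camera_model(cam);R=np.array(m["R"]);t=np.array(m["t"])
    d=R.T@np.array([(xy[0]-m["cx"])/m["fx"],(xy[1]-m["cy"])/m["fy"],1]);c=-R.T@t
    return c+d*(z-c[2])/d[2]
def proj(cam,X):
    m=camera_model(cam);p=np.array(X)@np.array(m["R"]).T+np.array(m["t"])
    return np.c_[m["fx"]*p[:,0]/p[:,2]+m["cx"],m["fy"]*p[:,1]/p[:,2]+m["cy"]]
E
python3 - <<'E'
from h import *
a=camera("top");b=camera("scene")
cv2.imwrite("pics/top.png",a[:,:,::-1]);cv2.imwrite("pics/scene.png",b[:,:,::-1])
for c in("top","scene"):
    m=camera_model(c);print(c,-np.array(m["R"]).T@np.array(m["t"]))
    for n in("tub","gap","gallery","mug","pill_bottle","herb_jar"):
        for r in pinpoint(c,n): print(n,np.round(r["confidence"],2),np.round(r["xy"]),np.round(ray(c,r["xy"],0),3))
print(bot.get_obs())
E
```

```text
top [ 0.47531901 -0.07919086  1.39523546]
tub 0.82 [167. 250.] [0.471 0.277 0.   ]
tub 0.76 [224. 235.] [0.512 0.098 0.   ]
tub 0.76 [306. 195.] [ 0.635 -0.167  0.   ]
tub 0.76 [215. 145.] [0.805 0.122 0.   ]
tub 0.69 [201. 197.] [0.637 0.169 0.   ]
tub 0.63 [268. 198.] [ 0.63  -0.047  0.   ]
tub 0.63 [282. 274.] [ 0.387 -0.085  0.   ]
gallery 0.75 [254. 183.] [ 0.679 -0.002  0.   ]
mug 0.8 [404. 241.] [ 0.484 -0.474  0.   ]
pill_bottle 0.88 [145. 200.] [0.631 0.35  0.   ]
pill_bottle 0.45 [404. 239.] [ 0.488 -0.475  0.   ]
herb_jar 0.97 [365. 198.] [ 0.623 -0.356  0.   ]
herb_jar 0.46 [224. 234.] [0.518 0.097 0.   ]
scene [0.98676479 0.44417728 1.07183086]
tub 0.91 [254. 193.] [ 0.623 -0.167  0.   ]
tub 0.89 [276. 225.] [ 0.634 -0.056  0.   ]
tub 0.86 [354. 245.] [0.514 0.1   0.   ]
tub 0.86 [261. 317.] [0.799 0.113 0.   ]
tub 0.84 [421. 287.] [0.463 0.273 0.   ]
tub 0.61 [333. 298.] [0.643 0.174 0.   ]
tub 0.61 [347. 169.] [ 0.383 -0.082  0.   ]
gallery 0.89 [278. 248.] [ 0.668 -0.001  0.   ]
mug 0.67 [231. 101.] [ 0.493 -0.473  0.   ]
pill_bottle 0.59 [393. 359.] [0.626 0.354 0.   ]
pill_bottle 0.51 [334. 294.] [0.634 0.168 0.   ]
pill_bottle 0.24 [230.  98.] [ 0.49  -0.482  0.   ]
herb_jar 0.81 [216. 148.] [ 0.622 -0.348  0.   ]
{'time': 0.7, 'q': array([ 6.32542962e+01,  4.97711849e+00,  1.00805718e+01,  9.50964101e+01,
       -5.87611033e-04,  9.00005922e+01]), 'qd': array([ 0.07766675, -0.09372468, -0.02943811, -0.08496381, -0.06824137,
        0.03510684]), 'joint_efforts': array([ 1.81973833e-04, -5.19954836e+01,  4.64789772e+01,  8.05274594e-04,
        1.01725418e-04,  1.19924584e-05]), 'ee_pos': array([0.24752307, 0.49116586, 0.40472238]), 'tcp_rot': array([1.79992957e+02, 5.87538234e-04, 1.53253704e+02]), 'wrist_force': array([ 0.10675695, -0.2963224 , -0.42575452]), 'torque': array([ 0.00774807,  0.00865579, -0.02460336]), 'grasp_force': 0.0, 'opening': 0.08539501561202364}
```

View pics/top.png

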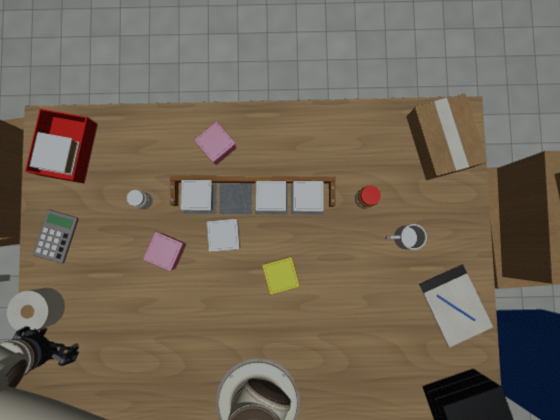

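View pics/scene.png

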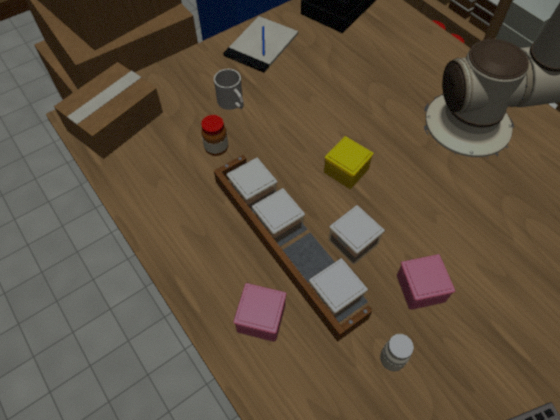

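The white tub stands out in front at about (222,235) in the top view. The empty place is second from the left, at (236,198). The pink and yellow boxes are look-alikes. Next I refine the poses with silhouette fits.

```bash
cat >> h.py <<'E'
from scipy.optimize import minimize
S=4
def box(x0,x1,y0,y1,z1): return np.array([[x,y,z] for x in(x0,x1) for y in(y0,y1) for z in(0,z1)])
def place(P,p):
    c,s=np.cos(p[2]),np.sin(p[2]);return np.c_[P[:,0]*c-P[:,1]*s+p[0],P[:,0]*s+P[:,1]*c+p[1],P[:,2]]
def render(cam,Ps,img=None,val=255):
    img=np.zeros((420*S,560*S),np.uint8) if img is None else img
    for P in Ps:
        q=((proj(cam,P)+.5)*S-.5)
        cv2.fillConvexPoly(img,cv2.convexHull(np.round(q*16).astype(np.int32)),val,shift=4)
    return img
def small(img): return cv2.resize(img,(560,420),interpolation=cv2.INTER_AREA)/255.
TUB=box(-.046,.046,-.046,.046,.075)
GAL=[box(0,.015,-.255,.255,.055),box(-.075,0,-.255,-.240,.055),box(-.075,0,.240,.255,.055)]
def near(cam,name,X):
    L=outline_of(cam,name)
    L=[r for r in L if np.linalg.norm(ray(cam,r["xy"],.06)[:2]-X)<.05]
    return L[0]["mask"].astype(float) if L else None
def fit(cost,p0,step):
    sx=np.vstack([p0]+[np.array(p0)+np.eye(3)[i]*step[i] for i in range(3)])
    return minimize(cost,p0,method="Nelder-Mead",options=dict(initial_simplex=sx,xatol=1e-5,fatol=1e-4,maxiter=150))
def fit_tub(p0,M):
    return fit(lambda p:sum(np.abs(small(render(c,[place(TUB,p)]))-m).sum()/m.sum() for c,m in M.items()),p0,[.008,.008,.12])
E
python3 - <<'E'
from h import *
camera("top");camera("scene")
tubs={}
O={c:outline_of(c,"tub") for c in("top","scene")}
for n,p in dict(tub=(.514,.099,0.),a=(.635,-.167,0.),b=(.632,-.05,0.),d=(.64,.171,0.)).items():
    M={}
    for c in O:
        L=[r for r in O[c] if np.linalg.norm(ray(c,r["xy"],.06)[:2]-p[:2])<.045]
        if L: M[c]=L[0]["mask"].astype(float)
    if not M: print(n,"none");continue
    r=fit_tub(p,M);tubs[n]=r.x;print(n,list(M),np.round(r.x,4),round(r.fun,3))
    for c in M: print("  only",c,np.round(fit_tub(r.x,{c:M[c]}).x,4))
G={c:outline_of(c,"gallery")[0]["mask"].astype(float) for c in O}
def cost(p):
    s=0
    for c,m in G.items():
        im=render(c,[place(b,p) for b in GAL]); im=render(c,[place(TUB,t) for t in tubs.values()],im,0)
        if c=="scene": # board's back face hides nothing; board is in front of tubs there
            im=render(c,[place(GAL[0],p)],im)
        s+=np.abs(small(im)-m).sum()/m.sum()
    return s
r=fit(cost,(.68,.0,0.),[.008,.008,.05]);print("gal",np.round(r.x,4),r.fun)
a=r.x[2];print("gap",[np.round(place(np.array([[-.046,y,0]]),r.x)[0],4).tolist() for y in(-.171,-.057,.057,.171)])
import pickle;pickle.dump((tubs,r.x),open("st.pkl","wb"))
t=np.array([tubs[k] for k in"abd" if k in tubs]);print(np.polyfit(t[:,1],t[:,0],1))
for c in O:
    im=np.repeat(np.repeat(cv2.imread(f"pics/{c}.png"),3,0),3,1)
    for P in [place(TUB,t) for t in tubs.values()]+[place(b,r.x) for b in GAL]:
        cv2.polylines(im,[np.round((proj(c,P)[[1,3,7,5]]+.5)*3).astype(int)],True,(0,255,0),1)
    (u,v)=(130,145) if c=="top" else (190,130)
    cv2.imwrite(f"pics/f_{c}.png",im[v*3:v*3+600,u*3:u*3+700])
E
```

```text
tub ['top', 'scene'] [0.5135 0.0937 0.067 ] 0.198
  only top [0.5135 0.093  0.0639]
  only scene [0.5117 0.094  0.174 ]
a ['top'] [ 0.6263 -0.1695 -0.0087] 0.075
  only top [ 0.6275 -0.1691 -0.0245]
b ['top', 'scene'] [ 0.628  -0.0542 -0.0336] 0.252
  only top [ 0.6288 -0.0548 -0.0206]
  only scene [ 0.6264 -0.0527 -0.1056]
d ['top', 'scene'] [ 0.6354  0.1739 -0.0802] 0.432
  only top [ 0.638   0.1739 -0.1448]
  only scene [0.6338 0.1739 0.0202]
gal [ 0.6773  0.0012 -0.0258] 0.9669133916382344
gap [[0.6269, -0.1685, 0.0], [0.6299, -0.0546, 0.0], [0.6328, 0.0594, 0.0], [0.6358, 0.1733, 0.0]]
[0.02738484 0.6303515 ]
```

View pics/f_top.png

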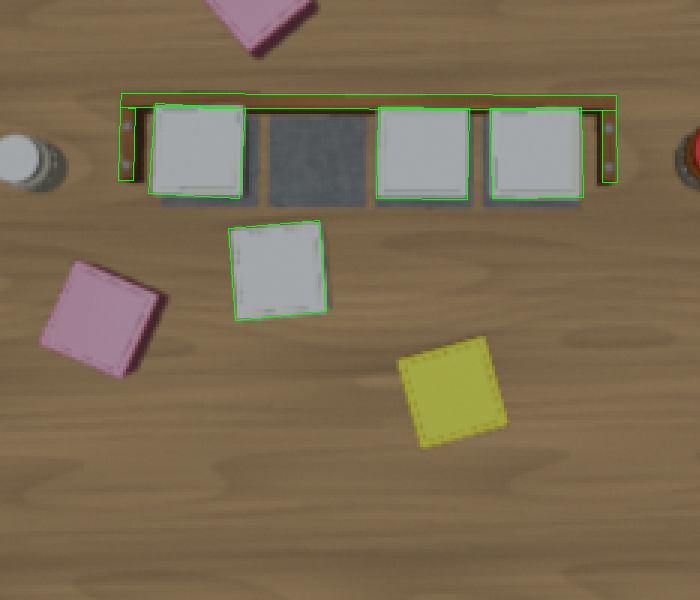

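View pics/f_scene.png

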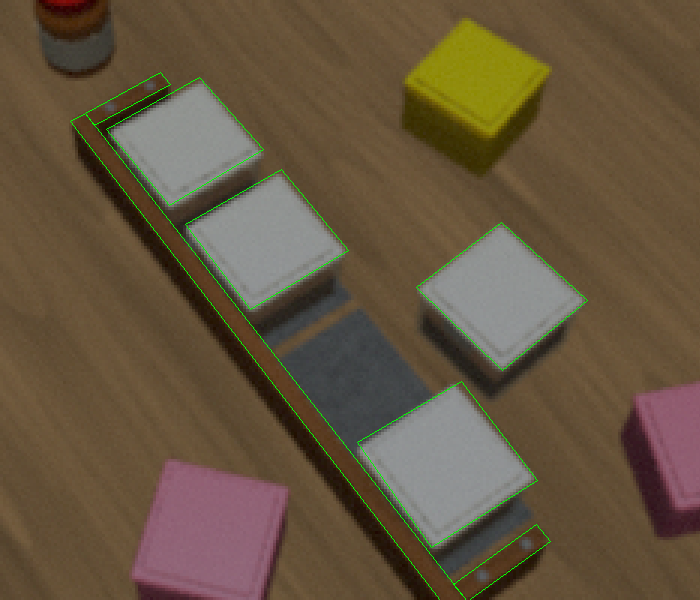

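The overlay fits well. The tub is at (0.5135, 0.094) with yaw about +0.067, the gallery yaw is about -0.026, and the gap is at (0.633, 0.059). The plan is to push the left side first to bring it square and centred, then push the front with both fingers.

Request:
move_arm([
  [0.026,-0.03,-0.01],
  [0.026,-0.03,-0.01],
  [0.026,-0.03,-0.01],
  [0.026,-0.03,-0.01],
  [0.026,-0.03,-0.01],
  [0.026,-0.03,-0.01],
  [0.026,-0.03,-0.01],
  [0.026,-0.03,-0.01],
  [0.026,-0.03,-0.01],
  [0.026,-0.03,-0.01],
], jaw=[0.5,0.5,0.5,0.5,0.5,0.5,0.5,0.5,0.5,0.5], yaw=[-0.113,-0.113,-0.113,-0.113,-0.113,-0.113,-0.113,-0.113,-0.113,-0.113])

```text
time: 1.83
ee_pos: [0.5084, 0.1893, 0.3044]
tcp_rot: [180.0, -0.0, 88.2]
wrist_force: [0.6, 0.9, -0.3]
opening: 0.0426
grasp_force: 0.0
```

Request:
move_arm([
  [0.008,-0.012,0],
  [0,0,-0.03],
  [0,0,-0.03],
  [0,0,-0.03],
  [0,0,-0.017],
  [0,0,0],
], jaw=[0.5,0.5,0.5,0.5,0.5,0.5], yaw=[0.006,0,0,0,0,0])

```text
time: 2.33
ee_pos: [0.5142, 0.1786, 0.1934]
tcp_rot: [-179.7, 0.1, 88.8]
wrist_force: [-0.5, 0.3, -0.1]
opening: 0.0425
grasp_force: 0.0
```

Run:
```python
from h import *
print({k:np.round(v,3) for k,v in bot.get_obs().items()})
a=camera("scene");cv2.imwrite("pics/s2.png",cv2.resize(a[130:330,190:450,::-1],None,fx=3,fy=3))
```

```text
{'time': np.float64(2.333), 'q': array([ 1.9150e+01,  5.7460e+00, -1.2557e+01,  7.2069e+01,  2.0000e-03,
        1.1031e+02]), 'qd': array([ 0.166, -1.688,  4.151,  3.734, -0.059, -0.041]), 'joint_efforts': array([-1.4200e-01, -5.3137e+01,  4.6700e+01, -1.3450e+00, -2.0000e-03,
       -0.0000e+00]), 'ee_pos': array([0.514, 0.179, 0.193]), 'tcp_rot': array([-1.79651e+02,  1.27000e-01,  8.88400e+01]), 'wrist_force': array([-0.477,  0.331, -0.118]), 'torque': array([-0.008, -0.04 , -0.015]), 'grasp_force': np.float64(0.0), 'opening': np.float64(0.043)}
```

View pics/s2.png

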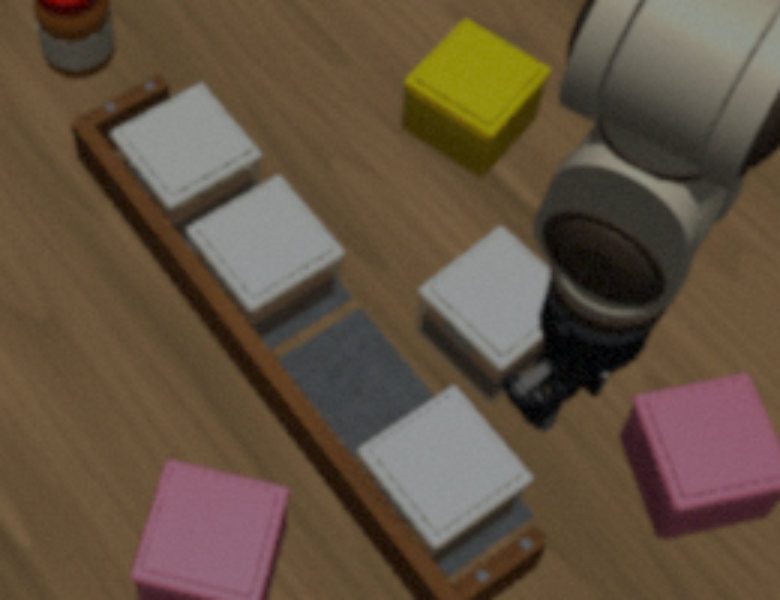

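The fingers stand beside the tub's left face at about (530,390) in the crop, clear of the tub and of the pink box. I now push along the row.

Request:
move_arm([
  [0,-0.006,0.002],
  [0,-0.006,0.002],
  [0,-0.005,0],
  [0,-0.005,0],
  [-0.001,-0.005,0],
  [0,-0.004,0],
  [0,-0.004,0],
  [0,-0.004,0],
  [0,-0.004,0],
  [0,0,0],
], jaw=[0.5,0.5,0.5,0.5,0.5,0.5,0.5,0.5,0.5,0.5], yaw=[0,0,0,0,0,0,0,0,0,0])

```text
time: 3.22
ee_pos: [0.5145, 0.1356, 0.2017]
tcp_rot: [-180.0, 0.0, 88.8]
wrist_force: [0.3, -0.1, -0.3]
opening: 0.0428
grasp_force: 0.0
```

```bash
cat >> h.py <<'E'
GP=np.array([.6328,.0594]);GA=-.0258
def gal(p):
    d=np.array(p[:2])-GP;c,s=np.cos(GA),np.sin(GA);return np.array([d[0]*c+d[1]*s,-d[0]*s+d[1]*c])
def lidfit(p0,cam="top"):
    """white lid: edges fitted by minAreaRect corners at z=.075, only if unoccluded"""
    im=camera(cam);g=im.min(2).astype(int);w=((im.max(2).astype(int)-g)<35)&(g>115)
    n,l,st,ce=cv2.connectedComponentsWithStats(w.astype(np.uint8))
    u=proj(cam,[[p0[0],p0[1],.075]])[0].astype(int);k=l[u[1],u[0]]
    if not k: return None
    pts=np.argwhere(l==k)[:,::-1]
    X=np.array([ray(cam,q,.075)[:2] for q in pts]).astype(np.float32)*1000
    (c,s,a)=cv2.minAreaRect(X);a=(a+45)%90-45
    return np.r_[np.mean(X,0)/1000,np.radians(a)],np.array(s),c
E
python3 - <<'E'
from h import *
o=bot.get_obs();print(o["ee_pos"],gal(o["ee_pos"]),o["wrist_force"],o["tcp_rot"])
for p in((.5135,.08),(.627,-.168),(.629,-.054),(.636,.174)):
  for c in("top","scene"): print(c,lidfit(p,c))
for c in("top","scene"):
    camera(c);m=near(c,"tub",np.array([.512,.08]))
    if m is not None:
        r=fit_tub((.5125,.08,0.0),{c:m});print(c,r.x,gal(r.x),r.fun)
E
```

```text
[0.51449127 0.13555956 0.20170771] [-0.12023405  0.07308219] [ 0.28351116 -0.121885   -0.34973499] [-1.79997807e+02  2.01800303e-02  8.88299695e+01]
top (array([ 0.51109225,  0.07154322, -0.01321887]), array([87.46057129, 90.62253571]), (511.25726318359375, 73.83133697509766))
scene (array([ 0.52301306,  0.0634241 , -0.02072325]), array([76.28822327, 88.63824463]), (514.0653686523438, 70.71363067626953))
top (array([ 0.62537688, -0.1682744 , -0.0236016 ]), array([91.05913544, 91.41782379]), (624.2655639648438, -168.4112091064453))
scene (array([ 0.62820971, -0.16412403, -0.02669593]), array([88.31522369, 88.79619598]), (627.6943359375, -164.7328338623047))
top (array([ 0.62795812, -0.05477981, -0.02098624]), array([88.12612915, 88.42004395]), (628.042236328125, -54.687557220458984))
scene (array([ 0.63116962, -0.05082436, -0.02550549]), array([88.6884079 , 88.96985626]), (630.6860961914062, -51.56760025024414))
top (array([ 0.642537  ,  0.16991454, -0.02079902]), array([89.32710266, 88.50318909]), (635.8507080078125, 172.54466247558594))
scene (array([ 0.63853025,  0.17558086, -0.02488551]), array([89.29629517, 88.93723297]), (637.9426879882812, 174.6407012939453))
top [ 0.51193479  0.07171554 -0.00892507] [-0.1211427   0.00919347] 0.08926197088277371
scene [0.52503803 0.05119458 0.6351005 ] [-0.10751443 -0.01098264] 0.783341684203494
```

The side push is working: the tub's yaw is now near -0.015 and it has about 11 mm left to go sideways.

Request:
move_arm([
  [0,-0.003,0],
  [0,-0.003,0],
  [0,-0.003,0],
  [0,-0.002,0],
  [0,0,0],
  [0,0.008,0],
  [0,0.01,0],
], jaw=[0.5,0.5,0.5,0.5,0.5,0.5,0.5], yaw=[-0.004,0,0,0,0,0,0])

```text
time: 4.4
ee_pos: [0.5145, 0.1431, 0.2016]
tcp_rot: [-180.0, 0.0, 88.5]
wrist_force: [0.6, 0.2, 0.3]
opening: 0.0426
grasp_force: 0.0
```

Run:
```python
from h import *
o=bot.get_obs();print(o["ee_pos"],gal(o["ee_pos"]),o["wrist_force"],o["tcp_rot"])
for c in("top","scene"): print(c,lidfit((.512,.06),c))
camera("top");m=near("top","tub",np.array([.512,.06]))
if m is not None:
    r=fit_tub((.5125,.06,0.0),{"top":m});print(r.x,gal(r.x),r.fun)
```

```text
[0.51450978 0.14313296 0.2016288 ] [-0.12041093  0.08065354] [0.58301719 0.16404721 0.34587299] [-1.79992161e+02  3.46366432e-02  8.85396236e+01]
top (array([ 0.51124173,  0.06364542, -0.02051153]), array([90.805336 , 90.0016861]), (511.03106689453125, 63.40280532836914))
scene (array([ 0.52019197,  0.06134843, -0.02072325]), array([88.71651459, 88.76430511]), (513.9143676757812, 66.47218322753906))
[ 0.51402231  0.06336473 -0.01639935] [-0.11884044  0.00089928] 0.041006392586945044
```

Request:
move_arm([
  [0,0.01,0],
  [0,0,0.035],
  [0,0,0.035],
  [0,0,0.03],
  [-0.015,-0.014,0],
  [-0.015,-0.015,0],
  [-0.015,-0.014,0],
  [-0.015,-0.015,0],
  [-0.015,-0.014,0],
  [-0.0165,-0.015,0],
], jaw=[0.5,0.5,0.5,0.5,0.5,0.5,0.5,0.5,0.5,0.5], yaw=[0,0,0,0,0.121,0.121,0.121,0.121,0.121,0.121])

```text
time: 5.43
ee_pos: [0.4224, 0.066, 0.3017]
tcp_rot: [180.0, 0.0, 130.6]
wrist_force: [0.0, -0.8, -0.4]
opening: 0.0426
grasp_force: 0.0
```

Request:
move_arm([
  [0,0,0],
  [0,0,0],
  [0,0,0],
  [0,0,0],
  [0,0,0],
  [0,0,0],
  [0,0,0],
  [0,0,0],
], jaw=[0.5,0.5,0.5,0.5,0.5,0.5,0.5,0.5], yaw=[0.121,0.121,0.121,0.121,0.121,0.121,0.121,0])

```text
time: 6.1
ee_pos: [0.423, 0.0665, 0.3018]
tcp_rot: [180.0, 0.0, 179.1]
wrist_force: [-0.5, 0.6, 0.2]
opening: 0.0426
grasp_force: 0.0
```

Request:
move_arm([
  [0,0,-0.035],
  [0,0,-0.035],
  [0,0,-0.03],
  [0,0,0],
  [0.006,0,0],
  [0.006,0,0],
  [0.005,0,0],
  [0.005,-0.001,0],
  [0.005,0,0],
  [0,0,0],
], jaw=[0.5,0.5,0.5,0.5,0.5,0.5,0.5,0.5,0.5,0.5], yaw=[-0.009,0,0,0,0,0,0,0,0,0])

```text
time: 6.93
ee_pos: [0.4511, 0.0651, 0.2024]
tcp_rot: [180.0, 0.1, 178.2]
wrist_force: [-0.8, 0.3, 0.2]
opening: 0.043
grasp_force: 0.0
```

Request:
move_arm([
  [0.005,0,0],
  [0.005,0,0],
  [0.005,0,0],
  [0.005,-0.001,0],
  [0.005,0,0],
  [0.005,0,0],
  [0.005,0,0],
  [0.005,0,0],
  [0.005,0,0],
  [0,0,0],
], jaw=[0.5,0.5,0.5,0.5,0.5,0.5,0.5,0.5,0.5,0.5], yaw=[0,0,0,0,0,0,0,0,0,0])

```text
time: 7.77
ee_pos: [0.496, 0.0642, 0.2017]
tcp_rot: [180.0, 0.1, 178.2]
wrist_force: [-0.2, 0.5, 0.2]
opening: 0.0427
grasp_force: 0.0
```

```bash
cat >> h.py <<'E'
def rep(p):
    o=bot.get_obs();print(o["ee_pos"],gal(o["ee_pos"]),o["wrist_force"],o["tcp_rot"][2])
    im={}
    for c in("top","scene"):
        R=[lidfit(q,c) for q in(p,(.629,-.054),(.636,.174))]
        print(c,[(np.round(r[0][2],4),np.round(r[1],1),np.round(r[2],1)) if r else None for r in R])
        if all(R):
            g=(np.array(R[1][2])+R[2][2])/2000-np.array(R[0][2])/1000
            print("   to go (gallery)",g[0]+g[1]*GA,g[1]-g[0]*GA)
    a=camera("scene");cv2.imwrite(f"pics/p{int(o['time']*100)}.png",cv2.resize(a[130:330,190:450,::-1],None,fx=3,fy=3));print(o["time"])
E
python3 - <<'E'
from h import *
rep((.56,.062))
E
```

```text
[0.49602978 0.06417031 0.20165994] [-0.13684776  0.00124044] [-0.23464265  0.4502311   0.19860304] 178.2297151154548
top [None, (np.float64(-0.021), array([88.1, 88.4]), array([628. , -54.7])), (np.float64(-0.0208), array([89.3, 88.5]), array([635.9, 172.5]))]
scene [(np.float64(-0.0296), array([89.4, 88.9]), array([559.3,  65.5])), (np.float64(-0.0255), array([88.9, 89.2]), array([630.8, -51.4])), (np.float64(-0.0265), array([89.5, 89.1]), array([638. , 174.7]))]
   to go (gallery) 0.07520151201477049 -0.001981370178222651
7.7667
```

Request:
move_arm([
  [0.006,0,0],
  [0.006,-0.001,0],
  [0.006,0,0],
  [0.006,-0.001,0],
  [0.006,0,0],
  [0.006,0,0],
  [0.006,0,0],
  [0.006,0,0],
  [0.006,0,0],
  [0.003,0,0],
], jaw=[0.5,0.5,0.5,0.5,0.5,0.5,0.5,0.5,0.5,0.5], yaw=[0.004,0,0,0,0,0,0,0,0,0])

```text
time: 8.95
ee_pos: [0.5528, 0.0622, 0.2016]
tcp_rot: [-180.0, 0.0, 178.5]
wrist_force: [-2.9, 0.3, 0.9]
opening: 0.0426
grasp_force: 0.0
```

Run:
```python
from h import *
rep((.616,.062))
```

```text
[0.5528487  0.06215821 0.20161073] [-0.07999585  0.00069478] [-2.92667764  0.26147679  0.86569687] 178.46193386918182Traceback (most recent call last):
  File "<stdin>", line 2, in <module>
  File "h.py", line 50, in rep
    R=[lidfit(q,c) for q in(p,(.629,-.054),(.636,.174))]
       ~~~~~~^^^^^
  File "h.py", line 43, in lidfit
    X=np.array([ray(cam,q,.075)[:2] for q in pts]).astype(np.float32)*1000
                ~~~^^^^^^^^^^^^
  File "h.py", line 4, in ray
    m=camera_model(cam);R=np.array(m["R"]);t=np.array(m["t"])
ValueError: time passes only in moves, steps and waits
```

```bash
sed -i 's/for c in("top","scene"):\n        R=/&/; /def ray/i import functools\n_cm=camera_model\n@functools.lru_cache(None)\ndef camera_model(c): return _cm(c)' h.py
python3 - <<'E'
from h import *
print(lidfit((.616,.062),"scene"))
rep((.616,.062))
E
ls pics
```

```text
(array([ 0.61634332,  0.06415579, -0.0268934 ]), array([89.0963974 , 88.87755585]), (615.8260498046875, 63.4837646484375))
[0.55274105 0.06216218 0.20164809] [-0.08010356  0.00069597] [-0.85360637  0.96254662  1.29927377] 178.45875794522925
top [(np.float64(0.1064), array([665.8, 161.1]), array([357.2, 110.4])), (np.float64(-0.021), array([88.1, 88.4]), array([628. , -54.7])), None]
scene [(np.float64(-0.0205), array([89.4, 89. ]), array([615.7,  63.5])), (np.float64(-0.0255), array([88.7, 89. ]), array([630.7, -51.6])), (np.float64(-0.0249), array([89.4, 89.1]), array([638. , 174.7]))]
   to go (gallery) 0.018702025789260824 -0.001477571865844728
9.05
f_scene.png
f_top.png
p776.png
p905.png
s2.png
scene.png
top.png
```

Request:
move_arm([
  [0.003,0,0],
  [0.003,0,0],
  [0.003,0,0],
  [0.002,0,0],
  [0,0,0],
], jaw=[0.5,0.5,0.5,0.5,0.5], yaw=[0,0,0,0,0])

```text
time: 9.82
ee_pos: [0.5634, 0.0622, 0.2016]
tcp_rot: [180.0, 0.0, 178.5]
wrist_force: [-1.3, 0.4, 0.5]
opening: 0.0429
grasp_force: 0.0
```

Request:
move_arm([
  [0.002,0,0],
  [0.002,0,0],
  [0.001,0,0],
  [0.001,0,0],
  [0,0,0],
], jaw=[0.5,0.5,0.5,0.5,0.5], yaw=[0,0,0,0,0])

```text
time: 10.23
ee_pos: [0.5692, 0.0621, 0.2016]
tcp_rot: [-180.0, 0.0, 178.5]
wrist_force: [-1.8, 0.2, -0.4]
opening: 0.0423
grasp_force: 0.0
```

Request:
move_arm([
  [0.001,0,0],
  [0,0,0],
], jaw=[0.5,0.5], yaw=[0,0])

```text
time: 10.4
ee_pos: [0.5701, 0.0621, 0.2016]
tcp_rot: [-180.0, -0.0, 178.5]
wrist_force: [-3.7, -0.3, -0.5]
opening: 0.0426
grasp_force: 0.0
```

Request:
move_arm([
  [0.001,0,0],
  [0,0,0],
], jaw=[0.5,0.5], yaw=[0,0])

```text
time: 10.57
ee_pos: [0.5711, 0.0621, 0.2017]
tcp_rot: [-180.0, 0.0, 178.5]
wrist_force: [-3.1, 1.2, -0.0]
opening: 0.0425
grasp_force: 0.0
```

Run:
```python
from h import *
rep((.63,.062))
```

```text
[0.5711191  0.06214745 0.20168284] [-0.06173125  0.00115535] [-3.08366341  1.15898243 -0.03622788] 178.46442594655883
top [(np.float64(0.1036), array([635.3, 163.3]), array([372.2, 111.5])), (np.float64(-0.021), array([88.1, 88.4]), array([628. , -54.7])), None]
scene [(np.float64(-0.0233), array([89. , 88.9]), array([633.5,  63.4])), (np.float64(-0.0198), array([88.9, 89.1]), array([630.7, -51.6])), (np.float64(-0.0249), array([88.9, 89.1]), array([638. , 175.1]))]
   to go (gallery) 0.0009182458560942877 -0.0016808446746826265
10.5667
```

Request:
move_arm([
  [0.001,0,0],
  [0,0,0],
], jaw=[0.5,0.5], yaw=[0,0])

```text
time: 11.08
ee_pos: [0.5721, 0.0622, 0.2017]
tcp_rot: [180.0, -0.0, 178.5]
wrist_force: [-2.2, 0.4, 0.0]
opening: 0.0426
grasp_force: 0.0
```

Request:
move_arm([
  [0.0005,0,0],
  [0,0,0],
], jaw=[0.5,0.5], yaw=[0,0])

```text
time: 11.25
ee_pos: [0.5725, 0.0622, 0.2017]
tcp_rot: [180.0, -0.0, 178.5]
wrist_force: [-3.2, -0.3, 0.1]
opening: 0.0428
grasp_force: 0.0
```

Request:
move_arm([
  [0.0005,0,0],
  [0,0,0],
], jaw=[0.5,0.5], yaw=[0,0])

```text
time: 11.42
ee_pos: [0.5729, 0.0621, 0.2016]
tcp_rot: [-180.0, -0.0, 178.5]
wrist_force: [-4.2, -0.8, 0.6]
opening: 0.0426
grasp_force: 0.0
```

Request:
move_arm([
  [0.0005,0,0],
  [0,0,0],
], jaw=[0.5,0.5], yaw=[0,0])

```text
time: 11.58
ee_pos: [0.573, 0.0621, 0.2016]
tcp_rot: [-180.0, -0.1, 178.5]
wrist_force: [-8.0, -0.4, 2.7]
opening: 0.0428
grasp_force: 0.0
```

The force jumped to 8 N and the tool stalled, so the tub is against the board. I back off, raise the arm and check.

Request:
move_arm([
  [-0.004,0,0],
  [-0.015,0,0],
  [-0.03,0,0],
  [-0.03,0,0.01],
  [-0.02,0,0.03],
  [-0.02,0.02,0.03],
  [-0.02,0.03,0.03],
  [0,0.035,0],
  [0,0.035,0],
  [0,0.035,0],
], jaw=[0.5,0.5,0.5,0.5,0.5,0.5,0.5,0.5,0.5,0.5], yaw=[0,0,0,0,0,0,0,0,0,0])

```text
time: 12.42
ee_pos: [0.4365, 0.2153, 0.2998]
tcp_rot: [179.9, 0.2, 178.4]
wrist_force: [1.3, -1.2, -0.2]
opening: 0.0427
grasp_force: 0.0
```

Request:
move_arm([
  [0,0.035,0],
  [0,0.035,0],
  [0,0.035,0],
  [0,0.035,0],
  [0,0,0],
], jaw=[0.5,0.5,0.5,0.5,0.5], yaw=[0,0,0,0,0])

```text
time: 12.83
ee_pos: [0.4365, 0.3586, 0.2979]
tcp_rot: [179.9, 0.1, 178.7]
wrist_force: [0.7, 0.2, -0.5]
opening: 0.0427
grasp_force: 0.0
```

Run:
```python
from h import *
rep((.634,.062))
a=camera("scene");cv2.imwrite("pics/end.png",cv2.resize(a[130:330,190:450,::-1],None,fx=3,fy=3))
```

```text
[0.43646762 0.35858694 0.2978672 ] [-0.20398521  0.29402256] [ 0.68444364  0.20446131 -0.49432587] 178.66721254696452
top [(np.float64(-0.0141), array([88.2, 92.1]), array([632. ,  60.5])), (np.float64(-0.021), array([90.8, 88.4]), array([628.1, -53.4])), (np.float64(-0.0208), array([90.9, 88.5]), array([635.9, 173.3]))]
   to go (gallery) -1.0787961578357668e-05 -0.0004885295959472625
scene [(np.float64(-0.0226), array([88.7, 89.1]), array([635.1,  63.5])), (np.float64(-0.0258), array([88.6, 88.9]), array([630.6, -51.6])), (np.float64(-0.0246), array([88.7, 88.8]), array([637.9, 175. ]))]
   to go (gallery) -0.0007743427364349401 -0.0018822416717529293
12.8333
```

View pics/end.png

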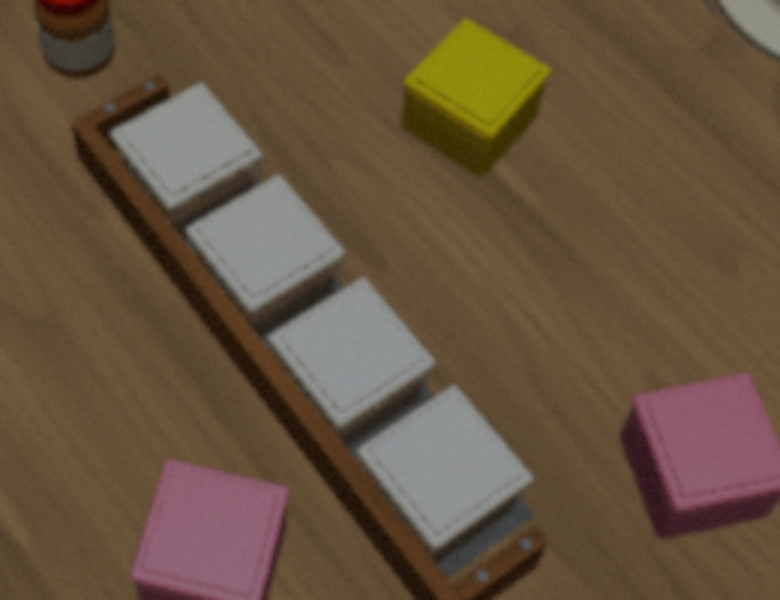

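The picture shows the tub at about (350,355) in the crop, square in the row, with its back at the board and even gaps. It is within 2 mm of the middle sideways.

```bash
python3 -c "
from workcell import bot
print(bot.job_done())"
```

```text
the job is handed in; nothing more can be done
None
```

The tub now stands square in the empty place with its back against the board, about 2 mm or less off-centre by camera; the row tubs either side did not move, and the job was handed in at about 13 s with no verdict returned.

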